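Pin the slipped nut strip, then fit the bolt

ROBOT

A 7-joint arm with a two-finger parallel gripper is mounted at the origin on the work surface. World frame = base frame: x ahead of the robot, y to its left, z up, the work surface at z = 0. Lengths are in m, angles in rad, forces in N, time in s.
With the tool pointing down it reaches from about 0.425 to 0.875 m from the base axis. Payload 8.4 kg.
Tool frame: the origin (TCP) lies midway between the tips of the shut fingers; the grasp point (between the pads) lies 19 mm behind it; z points along the fingers, y is the line along which they close (so a half turn about z gives the same grasp; the last joint's range is limited). The gripper opens to 87 mm and grips with 3 to 60 N. Pads are 19 mm wide; open, the fingers measure 117 mm over their backs; the gripper's body (75 mm by 190 mm) begins 51 mm behind the grasp point.
Start: joints at [1.235, 0.333, 0.04, 1.465, -0.013, 1.343, -0.059], TCP at [0.152, -0.632, 0.223] pointing down, gripper open.
Joint ranges: [-2.58, 2.58], [-0.38, 2.09], [-1.3, 1.39], [0.25, 2.4], [-1.5, 4.64], [0.08, 2.09], [-2.65, 2.65]. Speed limits (rad/s): [2.22, 2.22, 2.79, 2.79, 3.14, 3.14, 3.14].

INTERFACE

Orientations are given as a unit quaternion [x, y, z, w].
In Python, from bench import status, cams, ticket gives the robot as it stands.
- The arm moves only by the tool jog_arm, never from a script. Its argument "deltas" is a list of rows, each a list of 7 numbers: the turn, a rotation vector about the world's x, y, z in units of 6 degrees (1.0 is 6 degrees), then the shift along the world's x, y, z in units of 25 mm (1.0 is 25 mm), then the opening, from 0 (shut) to 1 (fully open). In form: [[rx, ry, rz, x, y, z, fingers], ...]. A call has 1 to 12 rows; each row shifts and turns the commanded pose from where the row before left it; what a row does not reach is not made up. A row lasts 1/12 s, in which the tool goes at most 41.7 mm and 7.16 degrees, less where a joint would pass 70% of its speed; a pose out of reach is approached as far as the arm can. A call is refused whole if a number of a shift passes 1 or a number of a turn 1, either way. A call with a gripper value outside its range is refused whole. The fingers move at their own pace and stop on an object; the grip force is fixed at half the most. Time passes only in rows, so rows that do not move let the fingers close. It gives the time, the measured TCP pose, the force, the opening and the grip force at its end, in the units of the state.
- status.state(): the state, without advancing time (a new reading comes with each control period).
- cams.camera(name): name is "scene" or "top"; returns a dict with "frame" (420x560x3 uint8, red, green, blue), "depth" (420x560 float32, m along the optical axis (not along the pixel's ray), 0 where there is no reading), "fx", "fy", "cx", "cy" (pixels), "xyz" and "attitude" of the camera in the world. Camera axes: x right, y up, looking along -z (the intrinsics and any distortion apply to the point x, -y, -z); pixel columns grow to the right and rows downward; lengths in m; the calibration is good to about 2 mm. A picture is of the moment at which its call begins.
- ticket.close_job(): hands the job in; it is judged then, once.
The state is a dict: "t": time; "joint_positions": joint angles; "dq": joint speeds; "joint_efforts": joint torques, N m; "tcp_pos": TCP position; "tcp_rot": TCP orientation; "contact_force": force on the tool from outside, world axes, zero at the start; "ft_torque": the same for the moment, N m; "opening": finger opening in m; "gripper_force": force on a finger pad.
Only numpy, scipy, OpenCV 4.12 (cv2) and the standard library are available. Lean on these libraries where they do the work, as an engineer would, in place of code of your own. Each camera call takes 0.05 s, during which the arm holds its last target. There are 200 camera calls.

TASK

Under the blue cover plate of the trial bed-rail assembly the brass nut strip has slid out of line. Take the orange-handled drift pin from the wooden stand, find the strip's hole through the long slot by feel, draw the strip along to the middle of the slot and press the pin fully home there, collar flat on the plate, and leave it in; only then put the bolt from the stand through the round hole, fully home. Be gentle, never pressing the pin or the bolt on the assembly with more than 40 N, and leave everything else where it is.

Things in the scene. Friction and masses are not known exactly. Their poses are not given: they have to be found in the camera images.
- fixture: Fixed assembly 80 (x) x 230 (y) x 58 mm high, origin under its centre, z up, y along its length. Layers: wooden rail (top at height 42), brass nut strip 43 to 51 that slides only along y (about 2 N friction, no spring, stays put), blue steel cover 52 to 58. It starts slid an unknown -15 to +15 mm along y (not measured). Its pin and bolt holes (14 and 15 mm) are 90 mm apart.
- slot_mid (a point): Middle of the cover's slot, on its top face, 45 mm from the assembly's centre towards -y. Slot 16 (x) x 50 (y) mm. Under its middle the rail has a 15 mm through hole. The strip's pin hole is felt or seen somewhere in the slot: a pin tip that misses it lands on brass at height 51; one in it, strip out of line, lands on wood at 42; with the strip drawn to the middle it goes on down into the rail.
- bolt_hole (a point): Centre of the cover's round 14 mm bolt hole, on its top face, 90 mm from slot_mid along the assembly's +y. The rail has a 16 mm through hole right below. The strip's 15 mm bolt hole comes between them when the pin is home; while the strip is out of line the bolt stops on it.
- stand: Fixed dark wooden block 150 (x) x 70 (y) x 58 mm high, origin under its centre, with three 14.5 mm holes in a row along its x at -45, 0 and +45 mm. Pin and bolt stand in the two outer ones (either way round), a plain dowel in the middle one. It stands to the left or to the right of the assembly.
- drift: The drift pin, 98 mm long, 0.12 kg, upright, origin at the centre of its tip, z up along it. A flat tip 8 mm across tapers out to 12 mm at 24 mm up; shank 12 mm across to 52 mm up; steel collar 26 mm across from 52 to 58; orange round handle 18 mm across from 58 to 98. In the stand it hangs by its collar on the top face, tip 6 mm above the table.
- drift_collar (a point): Point on the drift pin's axis at the underside of its collar, 52 mm above the tip; its distance above slot_mid is 0 when the pin is home. Let the collar land slowly (about 10 mm/s): a landing at 30 mm/s can already peak at 40 N.
- bolt: The bolt, 58 mm long, 0.06 kg, upright, origin at the centre of its foot, z up along it. Bright shank 10.5 mm across, its last 4 mm tapering to 6 mm; dark round head 22 mm across from 42 to 58 mm up. Smooth, no thread: it simply drops in. In the stand it hangs by its head, foot 16 mm above the table.
- bolt_seat (a point): Point on the bolt's axis at the underside of its head, 42 mm above the foot; its distance above bolt_hole is 0 when the bolt is home.
- dowel: Pale wooden dowel, 12 mm across, 72 mm long, standing in the stand's middle hole, origin at its foot. Bystander: leave it alone.
- booklets: White stack of booklets, 150 x 110 x 60 mm, origin at the centre of its underside. Bystander: leave it alone.
- tape: Yellow ring (tape core), 90 mm across, 25 mm high, origin at the centre of its underside. Bystander: leave it alone.
- screwdriver: Screwdriver lying on the table near the robot. Bystander: leave it alone.
- wrench: Steel wrench lying beyond the assembly. Bystander: leave it alone.
- glue: Jar with red lid, 56 mm across, 120 mm high, origin at the centre of its underside. Bystander: leave it alone.
- washer: Steel washer 28 mm across, 4 mm thick, lying on the table near the robot. Bystander: leave it alone.

How it is judged:
By the outcome, as a careful person would: the job done as asked, in the order asked, and still so for the second after the job is handed in, with the robot touching nothing.
It also fails if it takes over 72 s, if anything falls off the work surface, if the arm or the gripper's body presses on something with over 40 N, if the wrist force passes 120 N, or if a joint passes its speed limit or range.

## Working session

There is one attempt and no reset: what is moved stays moved. The work goes in short steps, Python scripts to look and compute and a tool call to move; the robot and the scene stay as the last step left them, time stands still between calls to the robot, and variables do not carry over. Pictures are saved under pics/ and viewed, at most 10 in all, crops included, and the job is handed in when it is done.

Besides the shell and the picture viewer there is one more tool, called after "Request:" in YAML: its name, and indented under it one key for each argument. jog_arm: Moves the arm, as the interface text tells. Its arguments: {"type":"object","properties":{"deltas":{"type":"array"}},"required":["deltas"]}

```bash
mkdir -p pics
cat > h.py <<'E'
import numpy as np, cv2
from scipy.spatial.transform import Rotation as R
from bench import status, cams, ticket
def snap(n,f):
    c=cams.camera(n); cv2.imwrite(f,c['frame'][:,:,::-1]); np.save(f+'.npy',c,allow_pickle=True); return c
def load(f): return np.load(f+'.npy',allow_pickle=True).item()
def ray(c,u,v):
    d=np.array([(u-c['cx'])/c['fx'],-(v-c['cy'])/c['fy'],-1.])
    return R.from_quat(c['attitude']).apply(d)
def pt(c,u,v):
    z=c['depth'][int(round(v)),int(round(u))]; return np.array(c['xyz'])+z*ray(c,u,v)
def atz(c,u,v,z):
    r=ray(c,u,v); o=np.array(c['xyz']); return o+r*(z-o[2])/r[2]
E
python3 - <<'E'
from h import *
for n in('scene','top'):
    c=snap(n,f'pics/{n}1.png'); print({k:v for k,v in c.items() if k not in('frame','depth')})
print(status.state())
E
```

```text
{'fx': 463.61615904067884, 'fy': 463.61615904067884, 'cx': 276.6835787665529, 'cy': 206.15272410853288, 'xyz': array([ 1.04814143, -0.27043212,  0.80875143]), 'attitude': array([0.27418209, 0.1391521 , 0.43145048, 0.84812226])}
{'fx': 395.25372870707554, 'fy': 395.25372870707554, 'cx': 276.7791824855077, 'cy': 211.10742275181505, 'xyz': array([0.46213117, 0.04524165, 0.88150895]), 'attitude': array([-0.05912689,  0.05754212,  0.70841434, -0.70095794])}
{'t': 0.1, 'joint_positions': array([ 1.23478258,  0.33382359,  0.03985347,  1.46622458, -0.01342548,
        1.34332644, -0.05849637]), 'dq': array([-0.00032472, -0.00269036,  0.00030338, -0.00306954,  0.00036059,
       -0.0016283 , -0.00011913]), 'joint_efforts': array([ 4.66523983e-03, -6.57795382e+01,  1.34038411e+00, -4.04707682e+01,
       -5.96386171e-02,  4.08438337e-02,  8.08455093e-05]), 'tcp_pos': array([ 0.15238084, -0.63141675,  0.22173828]), 'tcp_rot': array([ 9.92997780e-01,  1.18130584e-01, -1.23673655e-04, -7.48034733e-04]), 'contact_force': array([ 0.52855962, -0.4459099 ,  0.15961811]), 'ft_torque': array([-0.01099395,  0.01784377,  0.03139136]), 'gripper_force': 0.0, 'opening': 0.0871737206817022}
```

View pics/top1.png

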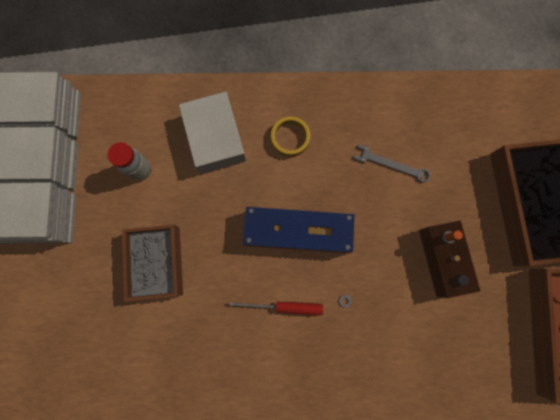

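View pics/scene1.png

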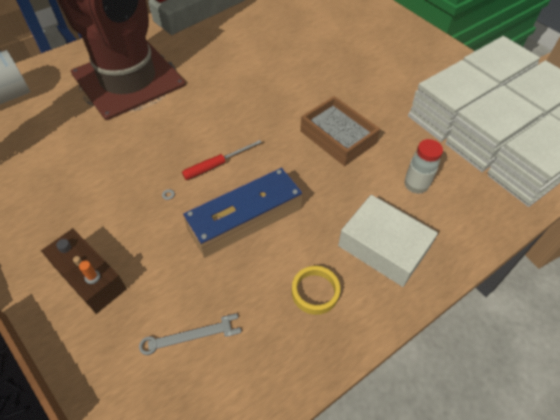

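The top view shows the assembly at about (299,230), with the slot at (319,231) and the bolt hole at (277,228). The stand is at (450,260), with the orange pin at (457,236) and the bolt at (463,281). Next I'll enlarge these areas.

Run:
```python
import cv2,numpy as np
a=cv2.imread('pics/top1.png')
A=cv2.resize(a[200:260,235:365],None,fx=6,fy=6,interpolation=cv2.INTER_CUBIC)
cv2.imwrite('pics/fix.png',np.clip(A*2.0,0,255))
B=cv2.resize(a[215:305,415:485],None,fx=6.5,fy=6.5,interpolation=cv2.INTER_CUBIC)
s=cv2.imread('pics/scene1.png')
C=cv2.resize(s[225:315,35:130],None,fx=6.5,fy=6.5,interpolation=cv2.INTER_CUBIC)
cv2.imwrite('pics/stand.png',np.clip(cv2.resize(np.hstack([B[:, :],C])*2.,None,fx=.74,fy=.74),0,255))
```

```text
[ WARN:0@0.050] global loadsave.cpp:1063 imwrite_ Unsupported depth image for selected encoder is fallbacked to CV_8U.
```

View pics/fix.png

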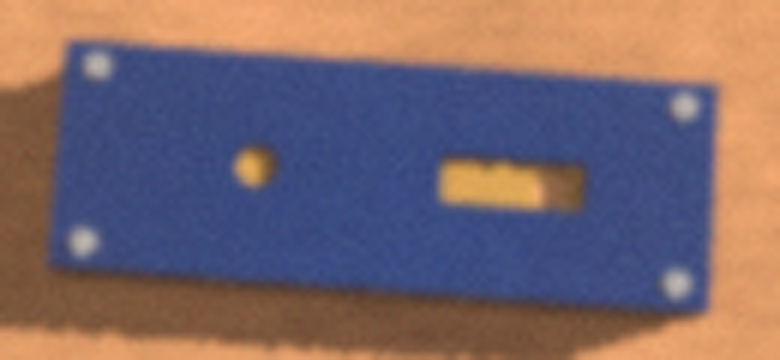

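View pics/stand.png

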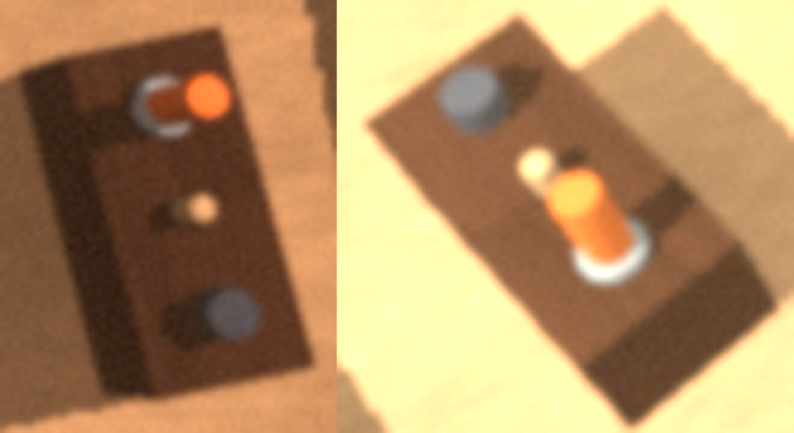

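Crop: slot spans u 438–585 (y≈186), bolt hole at (254,167). The dark patch at u>545 is the strip hole, at the slot's far (right) end. In the stand crop the pin's top is at (208,96) and the bolt head at (232,314).

Run:
```python
from h import *
np.set_printoptions(precision=4,suppress=True)
for n in('top','scene'):
    c=load(f'pics/{n}1.png'); f=c['frame'].astype(int); r,g,b=f[...,0],f[...,1],f[...,2]
    def blobs(m):
        k,l,s,ce=cv2.connectedComponentsWithStats(m.astype(np.uint8)); i=1+np.argmax(s[1:,4]); return l==i,s[i]
    m=(b>1.35*r)&(b>g*1.1)&(b>30)
    win=np.zeros_like(m); win[150:270,170:370]=1
    M,s=blobs(m&win); print(n,'blue',s)
    cs=cv2.findContours(M.astype(np.uint8),cv2.RETR_EXTERNAL,2)[0]; P=np.array([atz(c,u,v,.058)[:2] for u,v in cs[0][:,0]])
    (cx,cy),wh,a=cv2.minAreaRect((P*1000).astype(np.float32)); print('fix',cx,cy,wh,a)
    O,s=blobs((r>140)&(r>2*g)&(r>2.5*b)&(np.indices(r.shape)[0]>220)&((np.indices(r.shape)[1]>420) if n=='top' else (np.indices(r.shape)[1]<130)))
    ys,xs=np.nonzero(O); print('orange',s,xs.mean(),ys.mean(),atz(c,xs.mean(),ys.mean(),.104))
c=load('pics/top1.png')
fx=lambda U,V:((U+.5)/6-.5+235,(V+.5)/6-.5+200)
st=lambda U,V:((U+.5)/4.81-.5+415,(V+.5)/4.81-.5+215)
for nm,p,z in [('slot',fx(511.5,186),.058),('bolthole',fx(254,167),.058),('slotL',fx(438,182),.058),('slotR',fx(585,190),.058),('holeedge',fx(545,188),.051),
 ('c1',fx(68,40),.058),('c2',fx(718,86),.058),('c3',fx(707,312),.058),('c4',fx(48,268),.058),
 ('pin',st(208,96),.104),('bolt',st(232,314),.074),('collar?',st(168,106),.064),('dowel',st(203,208),.072),('s1',st(72,62),.058),('s2',st(218,28),.058),('s3',st(312,365),.058),('s4',st(152,398),.058)]:
    print(nm,atz(c,*p,z)*1000, pt(c,*p)*1000)
c=load('pics/scene1.png')
sc=lambda U,V:((U+.5-336.7)/4.81-.5+35,(V+.5)/4.81-.5+225)
for nm,p,z in [('pin',sc(576,193),.104),('bolt',sc(474,92),.074),('dowel',sc(537,164),.072),('collar',sc(611,248),.061),('s1',sc(520,15),.058),('s2',sc(367,122),.058),('s3',sc(588,362),.058),('s4',sc(743,242),.058)]:
    print('S',nm,atz(c,*p,z)*1000, pt(c,*p)*1000)
```

```text
top blue [ 244  208  110   44 3639]
fix 560.799072265625 1.4623031616210938 (226.87757873535156, 78.266845703125) 85.45378875732422
orange [455 232   7   6  36] 457.8611111111111 234.61111111111111 [ 0.5409 -0.3103  0.104 ]
scene blue [ 185  169  116   74 3282]
fix 565.2339477539062 -0.462371826171875 (227.4768524169922, 78.98015594482422) 85.31200408935547Traceback (most recent call last):
  File "<stdin>", line 12, in <module>
  File "<stdin>", line 6, in blobs
    return _wrapfunc(a, 'argmax', axis=axis, out=out, **kwds)
    return bound(*args, **kwds)
ValueError: attempt to get argmax of an empty sequence
```

Run:
```python
from h import *
np.set_printoptions(precision=1,suppress=True)
c=load('pics/top1.png')
fx=lambda U,V:((U+.5)/6-.5+235,(V+.5)/6-.5+200)
st=lambda U,V:((U+.5)/4.81-.5+415,(V+.5)/4.81-.5+215)
for nm,p,z in [('slot',fx(511.5,186),.058),('bolthole',fx(254,167),.058),('slotL',fx(438,182),.058),('slotR',fx(585,190),.058),('holeedge',fx(545,188),.051),
 ('pin',st(208,96),.104),('bolt',st(232,314),.074),('collar?',st(168,106),.064),('dowel',st(203,208),.072),('s1',st(72,62),.058),('s2',st(218,28),.058),('s3',st(312,365),.058),('s4',st(152,398),.058)]:
    print(nm,atz(c,*p,z)*1000, pt(c,*p)*1000)
c=load('pics/scene1.png')
sc=lambda U,V:((U+.5-336.7)/4.81-.5+35,(V+.5)/4.81-.5+225)
for nm,p,z in [('pin',sc(576,193),.104),('bolt',sc(474,92),.074),('dowel',sc(537,164),.072),('collar',sc(611,248),.061),('s1',sc(520,15),.058),('s2',sc(367,122),.058),('s3',sc(588,362),.058),('s4',sc(743,242),.058),('slot',(225,213),.058),('bh',(263.5,195),.058)]:
    print('S',nm,atz(c,*p,z)*1000, pt(c,*p)*1000)
```

```text
slot [557.1 -43.4  58. ] [557.9 -44.1  50.8]
bolthole [564.7  46.4  58. ] [565.8  46.5  49.8]
slotL [558.8 -17.7  58. ] [559.7 -18.4  49.8]
slotR [555.4 -69.   58. ] [555.7 -69.3  55.7]
holeedge [557.1 -55.9  51. ] [558.1 -57.   41.5]
pin [ 541.  -310.2  104. ] [ 540.9 -309.6  105.4]
bolt [ 452.6 -326.1   74. ] [ 452.6 -325.9   74.6]
collar? [ 540.9 -310.9   64. ] [ 538.8 -301.2   86.3]
dowel [ 496.8 -318.7   72. ] [ 496.9 -319.8   69.4]
s1 [ 561.1 -273.4   58. ] [ 561.3 -273.8   56.9]
s2 [ 575.4 -338.2   58. ] [ 583.8 -366.7   -3.3]
s3 [ 430.7 -365.5   58. ] [ 430.8 -364.7   59.6]
s4 [ 417.7 -296.6   58. ] [ 417.6 -298.    54.8]
S pin [ 543.2 -310.7  104. ] [ 542.3 -310.8  102.7]
S bolt [ 457.  -326.8   74. ] [ 455.7 -327.    72.4]
S dowel [ 499.9 -319.5   72. ] [ 499.5 -319.6   71.4]
S collar [ 542.1 -311.7   61. ] [ 551.5 -310.9   74.8]
S s1 [ 420.2 -299.8   58. ] [ 369.8 -302.1   -2.2]
S s2 [ 432.8 -366.7   58. ] [ 433.2 -366.6   58.5]
S s3 [ 578.6 -337.    58. ] [ 577.6 -337.1   56.4]
S s4 [ 566.9 -270.9   58. ] [ 528.1 -270.9   -2.4]
S slot [564.  -43.4  58. ] [559.8 -41.5  51.6]
S bh [572.2  43.8  58. ] [568.   46.5  51.4]
```

Request:
jog_arm:
  deltas:
    - [0,0,-0.05,0.5,0.4,0,1]
    - [0,0,-0.05,0.9,0.75,0,1]
    - [0,0,-0.05,0.9,0.75,0,1]
    - [0,0,-0.05,0.9,0.75,0,1]
    - [0,0,-0.05,0.9,0.75,0,1]
    - [0,0,-0.05,0.9,0.75,0,1]
    - [0,0,-0.05,0.9,0.75,0,1]
    - [0,0,-0.05,0.9,0.75,0,1]
    - [0,0,-0.05,0.9,0.75,0,1]
    - [0,0,-0.05,0.9,0.75,0,1]
    - [0,0,-0.05,0.9,0.75,0,1]
    - [0,0,0,0.9,0.75,0,1]

```text
t: 1.1
tcp_pos: [0.4132, -0.4144, 0.2222]
tcp_rot: [0.996, 0.089, -0.0, -0.0]
contact_force: [-0.2, -0.3, 0.4]
opening: 0.0868
gripper_force: 0.0
```

Request:
jog_arm:
  deltas:
    - [0,0,0,0.86,0.69,-0.5,1]
    - [0,0,0,0.86,0.69,-0.5,1]
    - [0,0,0,0.86,0.69,-0.5,1]
    - [0,0,0,0.86,0.69,-0.5,1]
    - [0,0,0,0.86,0.69,-0.5,1]
    - [0,0,0,0.85,0.71,-0.5,1]
    - [0,0,0,0,0,0,1]

```text
t: 1.68
tcp_pos: [0.5443, -0.3049, 0.1443]
tcp_rot: [0.996, 0.093, -0.001, -0.003]
contact_force: [-0.2, 2.2, 0.3]
opening: 0.0874
gripper_force: 0.0
```

Run:
```python
from h import *
c=snap('top','pics/t2.png'); d=snap('scene','pics/s2.png')
A=cv2.resize(c['frame'][190:310,400:520,::-1],None,fx=3.3,fy=3.3)
B=cv2.resize(d['frame'][190:310,30:150,::-1],None,fx=3.3,fy=3.3)
cv2.imwrite('pics/v2.png',np.clip(np.hstack([A,B]).astype(float)*1.7,0,255).astype(np.uint8))
```

```text
(no output)
```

View pics/v2.png

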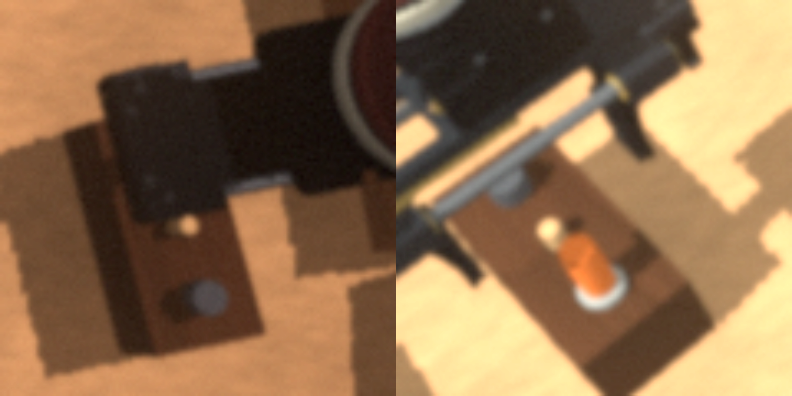

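The fingers straddle the pin, with tips at about (645,150) and (470,275) and the pin top at (578,240). I'll check the settled pose.

Request:
jog_arm:
  deltas:
    - [0,0,0,0,0,0,1]
    - [0,0,0,0,0,0,1]

```text
t: 1.95
tcp_pos: [0.5404, -0.313, 0.148]
tcp_rot: [0.996, 0.088, -0.0, 0.0]
contact_force: [-0.4, -0.2, 0.2]
opening: 0.0871
gripper_force: 0.0
```

Request:
jog_arm:
  deltas:
    - [0,0,0,0,0,-0.3,1]
    - [0,0,0,0,0,-0.6,1]
    - [0,0,0,0,0,-0.8,1]
    - [0,0,0,0,0,-0.6,1]
    - [0,0,0,0,0,-0.5,1]
    - [0,0,0,0,0,-0.3,1]
    - [0,0,0,0,0,0,1]
    - [0,0,0,0,0,0,1]
    - [0,0,0,0,0,0,1]
    - [0,0,0,0,0,0,1]

```text
t: 2.78
tcp_pos: [0.5419, -0.312, 0.0712]
tcp_rot: [0.996, 0.089, 0.001, 0.0]
contact_force: [-0.0, 0.5, -0.4]
opening: 0.087
gripper_force: 0.0
```

Request:
jog_arm:
  deltas:
    - [0,0,0,0,0,0,0.5]
    - [0,0,0,0,0,0,0.35]
    - [0,0,0,0,0,0,0.25]
    - [0,0,0,0,0,0,0.2]
    - [0,0,0,0,0,0,0.1]
    - [0,0,0,0,0,0,0.1]
    - [0,0,0,0,0,0,0]
    - [0,0,0,0,0,0,0]
    - [0,0,0,0,0,0,0]
    - [0,0,0,0,0,0,0]

```text
t: 3.62
tcp_pos: [0.5412, -0.3116, 0.07]
tcp_rot: [0.996, 0.089, 0.0, -0.0]
contact_force: [0.0, -0.4, -0.5]
opening: 0.0284
gripper_force: 0.0
```

Request:
jog_arm:
  deltas:
    - [0,0,0,0,0,0,0]
    - [0,0,0,0,0,0,0]
    - [0,0,0,0,0,0,0]
    - [0,0,0,0,0,0,0]
    - [0,0,0,0,0,0,0]

```text
t: 4.03
tcp_pos: [0.5412, -0.3116, 0.07]
tcp_rot: [0.996, 0.089, -0.0, -0.0]
contact_force: [-0.8, 0.6, 0.3]
opening: 0.017
gripper_force: 30.0
```

Request:
jog_arm:
  deltas:
    - [0,0,0,0,0,0.3,0]
    - [0,0,0,0,0,0.6,0]
    - [0,0,0,0,0,0.8,0]
    - [0,0,0,0,0,0.8,0]
    - [0,0,0,0,0,0.5,0]
    - [0,0,0,0,0,0.2,0]
    - [0,0,-0.1,0.03,0.3,0,0]
    - [0,0,-0.2,0.04,0.5,0,0]
    - [0,0,-0.2,0.05,0.8,0,0]
    - [0,0,-0.2,0.06,0.9,0,0]
    - [0,0,-0.2,0.06,0.9,0,0]
    - [0,0,-0.2,0.06,0.9,0,0]

```text
t: 5.03
tcp_pos: [0.5479, -0.2022, 0.1485]
tcp_rot: [1.0, 0.031, -0.001, -0.001]
contact_force: [0.2, -0.4, -1.4]
opening: 0.0173
gripper_force: 30.0
```

Request:
jog_arm:
  deltas:
    - [0,0,-0.2,0.06,0.9,0,0]
    - [0,0,-0.2,0.06,0.9,0,0]
    - [0,0,-0.2,0.06,0.9,0,0]
    - [0,0,-0.2,0.06,0.9,0,0]
    - [0,0,-0.2,0.05,0.9,0,0]
    - [0,0,-0.2,0.04,0.7,0,0]
    - [0,0,-0.17,0.03,0.4,0,0]
    - [0,0,0,0,0.1,0,0]
    - [0,0,0,0,0,0,0]
    - [0,0,0,0,0,0,0]
    - [0,0,0,0,0,0,0]
    - [0,0,0,0,0,0,0]

```text
t: 6.03
tcp_pos: [0.5575, -0.0627, 0.1498]
tcp_rot: [0.999, -0.04, -0.0, 0.0]
contact_force: [0.3, -0.1, -1.0]
opening: 0.0171
gripper_force: 30.0
```

Run:
```python
from h import *
c=snap('top','pics/t3.png'); d=snap('scene','pics/s3.png')
A=cv2.resize(c['frame'][180:280,260:380,::-1],None,fx=3.3,fy=3.3)
B=cv2.resize(d['frame'][150:250,170:290,::-1],None,fx=3.3,fy=3.3)
cv2.imwrite('pics/v3.png',np.clip(np.hstack([A,B]).astype(float)*1.7,0,255).astype(np.uint8))
print(status.state()['tcp_pos'],status.state()['contact_force'])
```

```text
[ 0.55762113 -0.06238343  0.14995027] [-0.33937597  0.39354409 -1.77922852]
```

View pics/v3.png

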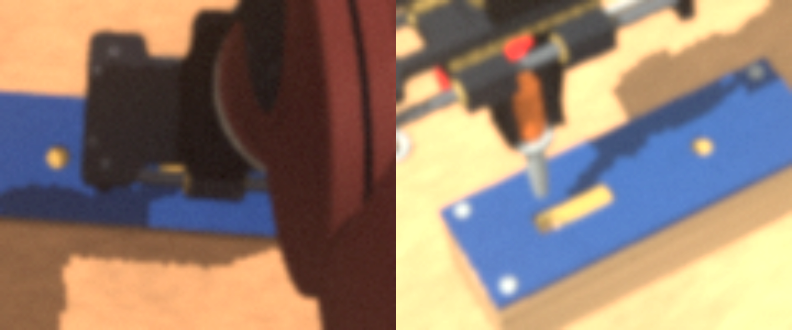

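Scene view: the pin is held upright, tip at crop (541,194). The slot runs from (536,224) to (613,193), with the dark strip hole at its near end (545,221).

Run:
```python
from h import *
np.set_printoptions(precision=1,suppress=True)
d=load('pics/s3.png')
f=lambda U,V:((U-396+.5)/3.3-.5+170,(V+.5)/3.3-.5+150)
for n,p,z in [('tip',(541,193),.086),('tipback',(541,196),.086),('sL',(536,222),.058),('sR',(613,193),.058),('mid',(574.5,208),.058),('bh',(703,147),.058),('hole',(545,221),.052),('brass edge',(552,217),.051)]: print(n,atz(d,*f(*p),z)*1000)
```

```text
tip [559.5 -63.4  86. ]
tipback [561.3 -64.6  86. ]
sL [557. -69.  58.]
sR [566.2 -20.3  58. ]
mid [561.8 -45.   58. ]
bh [569.6  43.6  58. ]
hole [555.6 -62.6  52. ]
brass edge [554.9 -57.4  51. ]
```

Request:
jog_arm:
  deltas:
    - [0,0,0,0,0.1,-0.2,0]
    - [0,0,0,0,0,-0.3,0]
    - [0,0,0,0,0,-0.3,0]
    - [0,0,0,0,0,-0.1,0]
    - [0,0,0,0,0,0,0]
    - [0,0,0,0,0,-0.04,0]
    - [0,0,0,0,0,-0.04,0]
    - [0,0,0,0,0,-0.04,0]
    - [0,0,0,0,0,-0.04,0]
    - [0,0,0,0,0,-0.04,0]
    - [0,0,0,0,0,-0.04,0]
    - [0,0,0,0,0,-0.04,0]

```text
t: 7.13
tcp_pos: [0.5578, -0.0591, 0.1205]
tcp_rot: [0.999, -0.04, 0.0, -0.0]
contact_force: [-0.3, -0.1, -1.8]
opening: 0.0172
gripper_force: 30.0
```

Request:
jog_arm:
  deltas:
    - [0,0,0,0,0,-0.04,0]
    - [0,0,0,0,0,-0.04,0]
    - [0,0,0,0,0,-0.04,0]
    - [0,0,0,0,0,-0.04,0]
    - [0,0,0,0,0,-0.04,0]
    - [0,0,0,0,0,-0.04,0]

```text
t: 7.63
tcp_pos: [0.5578, -0.0591, 0.1145]
tcp_rot: [0.999, -0.04, 0.0, -0.0]
contact_force: [0.2, 0.1, -0.7]
opening: 0.0175
gripper_force: 30.0
```

Request:
jog_arm:
  deltas:
    - [0,0,0,0,0,-0.04,0]
    - [0,0,0,0,0,-0.04,0]
    - [0,0,0,0,0,0,0]

```text
t: 7.88
tcp_pos: [0.5576, -0.0591, 0.1123]
tcp_rot: [0.999, -0.04, -0.0, -0.0]
contact_force: [0.4, -0.2, -1.3]
opening: 0.017
gripper_force: 30.0
```

Request:
jog_arm:
  deltas:
    - [0,0,0,0,0,-0.05,0]
    - [0,0,0,0,0,-0.05,0]
    - [0,0,0,0,0,-0.04,0]
    - [0,0,0,0,0,0,0]
    - [0,0,0,0.004,0.05,0,0]
    - [0,0,0,0.004,0.05,0,0]
    - [0,0,0,0.004,0.05,0,0]
    - [0,0,0,0.004,0.05,0,0]

```text
t: 8.55
tcp_pos: [0.5581, -0.0545, 0.1091]
tcp_rot: [0.999, -0.04, 0.0, 0.0]
contact_force: [-0.1, -1.6, -1.2]
opening: 0.0173
gripper_force: 30.0
```

Request:
jog_arm:
  deltas:
    - [0,0,0,0.004,0.05,0,0]
    - [0,0,0,0.004,0.05,0,0]
    - [0,0,0,0.004,0.05,0,0]
    - [0,0,0,0.004,0.05,0,0]
    - [0,0,0,0.004,0.05,0,0]
    - [0,0,0,0.004,0.05,0,0]
    - [0,0,0,0.004,0.05,0,0]
    - [0,0,0,0,0.01,0,0]
    - [0,0,0,0,0,0,0]

```text
t: 9.3
tcp_pos: [0.5588, -0.0448, 0.1091]
tcp_rot: [0.999, -0.04, 0.0, -0.0]
contact_force: [-0.2, -0.7, -1.2]
opening: 0.0171
gripper_force: 30.0
```

Request:
jog_arm:
  deltas:
    - [0,0,0,0.03,0,0,0]
    - [0,0,0,0.03,0,0,0]
    - [0,0,0,0,0,0,0]

```text
t: 9.55
tcp_pos: [0.5601, -0.045, 0.109]
tcp_rot: [0.999, -0.04, -0.0, -0.0]
contact_force: [-1.6, -1.4, -0.4]
opening: 0.0171
gripper_force: 30.0
```

Request:
jog_arm:
  deltas:
    - [0,0,0,0.02,0,0,0]
    - [0,0,0,0.02,0,0,0]
    - [0,0,0,0,0,0,0]

```text
t: 9.8
tcp_pos: [0.561, -0.0452, 0.1089]
tcp_rot: [0.999, -0.04, -0.0, 0.0]
contact_force: [-2.0, -1.3, -0.6]
opening: 0.0167
gripper_force: 30.0
```

Request:
jog_arm:
  deltas:
    - [0,0,0,-0.06,0,0,0]
    - [0,0,0,-0.06,0,0,0]
    - [0,0,0,-0.03,0,0,0]
    - [0,0,0,0,0,0,0]

```text
t: 10.13
tcp_pos: [0.5578, -0.0449, 0.1093]
tcp_rot: [0.999, -0.04, 0.001, -0.0]
contact_force: [0.9, -1.4, -1.8]
opening: 0.0174
gripper_force: 30.0
```

Request:
jog_arm:
  deltas:
    - [0,0,0,-0.03,0,0,0]
    - [0,0,0,-0.03,0,0,0]
    - [0,0,0,0,0,0,0]

```text
t: 10.38
tcp_pos: [0.5563, -0.045, 0.1093]
tcp_rot: [0.999, -0.04, 0.0, -0.0]
contact_force: [1.3, -0.5, -0.5]
opening: 0.0168
gripper_force: 30.0
```

Request:
jog_arm:
  deltas:
    - [0,0,0,-0.03,0,0,0]
    - [0,0,0,0,0,0,0]

```text
t: 10.55
tcp_pos: [0.5555, -0.0451, 0.1092]
tcp_rot: [0.999, -0.04, 0.0, 0.0]
contact_force: [2.6, -0.4, -1.3]
opening: 0.0172
gripper_force: 30.0
```

Request:
jog_arm:
  deltas:
    - [0,0,0,0.06,0,0,0]
    - [0,0,0,0.05,0,0,0]
    - [0,0,0,0,0,0,0]

```text
t: 10.8
tcp_pos: [0.558, -0.045, 0.1089]
tcp_rot: [0.999, -0.04, -0.0, -0.0]
contact_force: [-0.1, -1.1, -1.6]
opening: 0.0171
gripper_force: 30.0
```

Request:
jog_arm:
  deltas:
    - [0,0,0,0.01,0,-0.04,0]
    - [0,0,0,0,0,-0.04,0]
    - [0,0,0,0,0,-0.04,0]
    - [0,0,0,0,0,-0.04,0]
    - [0,0,0,0,0,-0.04,0]
    - [0,0,0,0,0,0,0]

```text
t: 11.3
tcp_pos: [0.5582, -0.0453, 0.1038]
tcp_rot: [0.999, -0.04, -0.0, 0.0]
contact_force: [-0.4, -1.7, -1.2]
opening: 0.0172
gripper_force: 30.0
```

Past the wood level with no resistance, so the tip is in the rail hole.

Request:
jog_arm:
  deltas:
    - [0,0,0,0,0,-0.05,0]
    - [0,0,0,0,0,-0.05,0]
    - [0,0,0,0,0,-0.05,0]
    - [0,0,0,0,0,-0.05,0]
    - [0,0,0,0,0,-0.05,0]
    - [0,0,0,0,0,0,0]

```text
t: 11.8
tcp_pos: [0.5582, -0.0451, 0.0975]
tcp_rot: [0.999, -0.04, -0.0, -0.0]
contact_force: [-0.4, -2.3, -1.1]
opening: 0.017
gripper_force: 30.0
```

Request:
jog_arm:
  deltas:
    - [0,0,0,0,0,-0.05,0]
    - [0,0,0,0,0,-0.05,0]
    - [0,0,0,0,0,-0.05,0]
    - [0,0,0,0,0,-0.05,0]
    - [0,0,0,0,0,-0.05,0]
    - [0,0,0,0,0,0,0]

```text
t: 12.3
tcp_pos: [0.5582, -0.0451, 0.0912]
tcp_rot: [0.999, -0.04, -0.0, -0.0]
contact_force: [-0.0, -1.4, -2.0]
opening: 0.0168
gripper_force: 30.0
```

Request:
jog_arm:
  deltas:
    - [0,0,0,0,0,-0.05,0]
    - [0,0,0,0,0,-0.05,0]
    - [0,0,0,0,0,-0.05,0]
    - [0,0,0,0,0,-0.05,0]
    - [0,0,0,0,0,-0.05,0]
    - [0,0,0,0,0,0,0]

```text
t: 12.8
tcp_pos: [0.5582, -0.0451, 0.085]
tcp_rot: [0.999, -0.04, -0.0, -0.0]
contact_force: [0.2, -1.5, -2.0]
opening: 0.017
gripper_force: 30.0
```

Request:
jog_arm:
  deltas:
    - [0,0,0,0,0,-0.05,0]
    - [0,0,0,0,0,-0.05,0]
    - [0,0,0,0,0,-0.05,0]
    - [0,0,0,0,0,-0.05,0]
    - [0,0,0,0,0,-0.05,0]
    - [0,0,0,0,0,0,0]

```text
t: 13.3
tcp_pos: [0.5582, -0.0451, 0.0787]
tcp_rot: [0.999, -0.04, -0.0, -0.0]
contact_force: [0.6, -1.9, -2.3]
opening: 0.0173
gripper_force: 30.0
```

Request:
jog_arm:
  deltas:
    - [0,0,0,0,0,-0.05,0]
    - [0,0,0,0,0,-0.05,0]
    - [0,0,0,0,0,-0.04,0]
    - [0,0,0,0,0,-0.03,0]
    - [0,0,0,0,0,-0.03,0]
    - [0,0,0,0,0,0,0]

```text
t: 13.8
tcp_pos: [0.5583, -0.0451, 0.0739]
tcp_rot: [0.999, -0.04, -0.0, -0.0]
contact_force: [-0.0, -2.0, -1.5]
opening: 0.0174
gripper_force: 30.0
```

Request:
jog_arm:
  deltas:
    - [0,0,0,0,0,-0.03,0]
    - [0,0,0,0,0,-0.03,0]
    - [0,0,0,0,0,-0.03,0]
    - [0,0,0,0,0,-0.02,0]
    - [0,0,0,0,0,-0.02,0]
    - [0,0,0,0,0,0,0]

```text
t: 14.3
tcp_pos: [0.5583, -0.0451, 0.0707]
tcp_rot: [0.999, -0.04, -0.0, -0.0]
contact_force: [0.2, -3.0, -0.4]
opening: 0.0173
gripper_force: 30.0
```

Request:
jog_arm:
  deltas:
    - [0,0,0,0,0,-0.02,0]
    - [0,0,0,0,0,-0.02,0]
    - [0,0,0,0,0,0,0]

```text
t: 14.55
tcp_pos: [0.5584, -0.0451, 0.07]
tcp_rot: [0.999, -0.04, 0.0, 0.0]
contact_force: [-1.0, -2.6, 2.8]
opening: 0.0172
gripper_force: 30.0
```

Request:
jog_arm:
  deltas:
    - [0,0,0,0,0,-0.02,0]
    - [0,0,0,0,0,-0.02,0]
    - [0,0,0,0,0,0,0]

```text
t: 14.8
tcp_pos: [0.5585, -0.0451, 0.0698]
tcp_rot: [0.999, -0.04, 0.0, 0.0]
contact_force: [-4.4, -1.1, 11.6]
opening: 0.0168
gripper_force: 30.0
```

Request:
jog_arm:
  deltas:
    - [0,0,0,0,0,0.02,0]
    - [0,0,0,0,0,0.02,0]
    - [0,0,0,0,0,0,0.3]
    - [0,0,0,0,0,0,0.6]
    - [0,0,0,0,0,0,1]
    - [0,0,0,0,0,0,1]
    - [0,0,0,0,0,0,1]
    - [0,0,0,0,0,0,1]
    - [0,0,0,0,0,0,1]
    - [0,0,0,0,0,0,1]

```text
t: 15.63
tcp_pos: [0.5583, -0.0451, 0.0698]
tcp_rot: [0.999, -0.04, -0.0, -0.0]
contact_force: [0.0, 0.0, -0.1]
opening: 0.0623
gripper_force: 0.0
```

Request:
jog_arm:
  deltas:
    - [0,0,0,0,0,0.1,1]
    - [0,0,0,0,0,0.3,1]
    - [0,0,0,0,0,0.6,1]
    - [0,0,0,0,0,0.8,1]
    - [0,0,0,0,0,0.8,1]
    - [0,0,0,0,0,0.5,1]
    - [0,0,0.17,-0.1,-0.3,0.1,1]
    - [0,0,0.2,-0.2,-0.6,0,1]
    - [0,0,0.2,-0.32,-0.85,0,1]
    - [0,0,0.2,-0.32,-0.85,0,1]
    - [0,0,0.2,-0.32,-0.85,0,1]
    - [0,0,0.2,-0.32,-0.85,0,1]

```text
t: 16.63
tcp_pos: [0.5184, -0.1535, 0.1502]
tcp_rot: [1.0, 0.022, 0.0, 0.0]
contact_force: [0.9, -0.1, -0.2]
opening: 0.0869
gripper_force: 0.0
```

Request:
jog_arm:
  deltas:
    - [0,0,0.2,-0.32,-0.85,0,1]
    - [0,0,0.2,-0.32,-0.85,0,1]
    - [0,0,0.2,-0.32,-0.85,0,1]
    - [0,0,0.2,-0.32,-0.85,0,1]
    - [0,0,0.2,-0.32,-0.85,0,1]
    - [0,0,0.2,-0.32,-0.85,0,1]
    - [0,0,0.1,-0.32,-0.85,0,1]
    - [0,0,0,-0.2,-0.5,0,1]
    - [0,0,0,-0.1,-0.3,0,1]
    - [0,0,0,0,0,0,1]
    - [0,0,0,0,0,0,1]
    - [0,0,0,0,0,0,1]

```text
t: 17.63
tcp_pos: [0.456, -0.32, 0.1499]
tcp_rot: [0.996, 0.09, 0.0, -0.0]
contact_force: [0.5, -0.2, 0.2]
opening: 0.0869
gripper_force: 0.0
```

Run:
```python
from h import *
c=snap('top','pics/t4.png'); d=snap('scene','pics/s4.png')
A=cv2.resize(c['frame'][190:310,245:365,::-1],None,fx=3.3,fy=3.3)
B=cv2.resize(d['frame'][150:270,170:290,::-1],None,fx=3.3,fy=3.3)
cv2.imwrite('pics/v4.png',np.clip(np.hstack([A,B]).astype(float)*1.7,0,255).astype(np.uint8))
print(status.state()['tcp_pos'],status.state()['tcp_rot'],status.state()['contact_force'])
```

```text
[ 0.45598194 -0.32005652  0.14985966] [ 9.95904749e-01  9.04084086e-02  1.11203414e-04 -1.93505999e-04] [ 0.03450781 -0.6517317  -0.29550865]
```

View pics/v4.png

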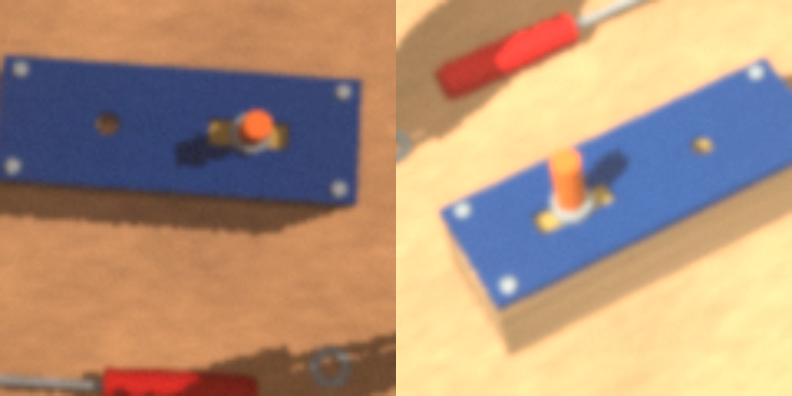

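The pin's collar sits flat in the middle of the slot (crop (255,130) and (570,205)). The bolt hole no longer shows brass from above (107,124). Now for the bolt.

Request:
jog_arm:
  deltas:
    - [0,0,0,-0.1,-0.3,0,1]
    - [0,0,0,0,0,-0.3,1]
    - [0,0,0,0,0,-0.6,1]
    - [0,0,0,0,0,-0.8,1]
    - [0,0,0,0,0,-0.6,1]
    - [0,0,0,0,0,-0.5,1]
    - [0,0,0,0,0,-0.3,1]
    - [0,0,0,0,0,-0.2,1]
    - [0,0,0,0,0,-0.1,1]
    - [0,0,0,0,0,0,1]
    - [0,0,0,0,0,0,1]
    - [0,0,0,0,0,0,1]

```text
t: 18.73
tcp_pos: [0.4533, -0.3291, 0.0656]
tcp_rot: [0.996, 0.089, 0.0, 0.0]
contact_force: [0.4, 0.1, -0.3]
opening: 0.0871
gripper_force: 0.0
```

Request:
jog_arm:
  deltas:
    - [0,0,0,0,0.06,-0.07,1]
    - [0,0,0,0,0,-0.07,1]
    - [0,0,0,0,0,0,0.6]
    - [0,0,0,0,0,0,0.4]
    - [0,0,0,0,0,0,0.3]
    - [0,0,0,0,0,0,0.2]
    - [0,0,0,0,0,0,0.1]
    - [0,0,0,0,0,0,0]
    - [0,0,0,0,0,0,0]
    - [0,0,0,0,0,0,0]
    - [0,0,0,0,0,0,0]
    - [0,0,0,0,0,0,0]

```text
t: 19.73
tcp_pos: [0.4528, -0.3273, 0.0613]
tcp_rot: [0.996, 0.089, -0.0, -0.0]
contact_force: [-0.3, -0.2, 0.0]
opening: 0.0285
gripper_force: 0.0
```

Request:
jog_arm:
  deltas:
    - [0,0,0,0,0,0,0]
    - [0,0,0,0,0,0,0]
    - [0,0,0,0,0,0,0]
    - [0,0,0,0,0,0,0]

```text
t: 20.07
tcp_pos: [0.4528, -0.3274, 0.0613]
tcp_rot: [0.996, 0.089, -0.0, -0.0]
contact_force: [0.2, -0.7, 0.5]
opening: 0.0211
gripper_force: 30.0
```

Request:
jog_arm:
  deltas:
    - [0,0,0,0,0,0.3,0]
    - [0,0,0,0,0,0.6,0]
    - [0,0,0,0,0,0.9,0]
    - [0,0,0,0,0,0.9,0]
    - [0,0,0,0,0,0.9,0]
    - [0,0,-0.1,0.1,0.3,0.8,0]
    - [0,0,-0.15,0.2,0.6,0.35,0]
    - [0,0,-0.15,0.27,0.9,0,0]
    - [0,0,-0.15,0.27,0.9,0,0]
    - [0,0,-0.15,0.27,0.9,0,0]
    - [0,0,-0.15,0.27,0.9,0,0]
    - [0,0,-0.15,0.27,0.9,0,0]

```text
t: 21.07
tcp_pos: [0.4942, -0.1912, 0.1807]
tcp_rot: [0.999, 0.037, 0.0, 0.0]
contact_force: [0.2, -0.1, -1.2]
opening: 0.0208
gripper_force: 30.0
```

Request:
jog_arm:
  deltas:
    - [0,0,-0.15,0.27,0.9,0,0]
    - [0,0,-0.15,0.27,0.9,0,0]
    - [0,0,-0.15,0.27,0.9,0,0]
    - [0,0,-0.15,0.27,0.9,0,0]
    - [0,0,-0.15,0.27,0.9,0,0]
    - [0,0,-0.15,0.27,0.9,0,0]
    - [0,0,-0.15,0.27,0.9,0,0]
    - [0,0,-0.15,0.27,0.9,0,0]
    - [0,0,-0.15,0.27,0.9,0,0]
    - [0,0,-0.12,0.2,0.6,0,0]
    - [0,0,0,0.1,0.4,0,0]
    - [0,0,0,0.1,0.3,0,0]

```text
t: 22.07
tcp_pos: [0.5649, 0.0437, 0.1804]
tcp_rot: [0.999, -0.039, 0.0, -0.0]
contact_force: [-0.4, -0.4, -0.6]
opening: 0.0209
gripper_force: 30.0
```

Request:
jog_arm:
  deltas:
    - [0,0,0,0,0.1,0,0]
    - [0,0,0,0,0,0,0]
    - [0,0,0,0,0,0,0]
    - [0,0,0,0,0,0,0]
    - [0,0,0,0,0,0,0]

```text
t: 22.48
tcp_pos: [0.5647, 0.0441, 0.1801]
tcp_rot: [0.999, -0.04, -0.0, 0.0]
contact_force: [0.1, -0.5, -0.1]
opening: 0.0211
gripper_force: 30.0
```

Request:
jog_arm:
  deltas:
    - [0,0,0,0.02,0.03,-0.3,0]
    - [0,0,0,0,0,-0.6,0]
    - [0,0,0,0,0,-0.7,0]
    - [0,0,0,0,0,-0.6,0]
    - [0,0,0,0,0,-0.4,0]
    - [0,0,0,0,0,-0.2,0]
    - [0,0,0,0,0,-0.1,0]
    - [0,0,0,0,0,0,0]
    - [0,0,0,0,0,0,0]
    - [0,0,0,0,0,0,0]

```text
t: 23.32
tcp_pos: [0.5659, 0.046, 0.1084]
tcp_rot: [0.999, -0.04, 0.001, -0.0]
contact_force: [-0.5, 0.8, -1.1]
opening: 0.0205
gripper_force: 30.0
```

Run:
```python
from h import *
d=snap('scene','pics/s5.png')
B=cv2.resize(d['frame'][150:230,210:310,::-1],None,fx=7,fy=7)
cv2.imwrite('pics/v5.png',np.clip(B.astype(float)*1.7,0,255).astype(np.uint8))
```

View pics/v5.png

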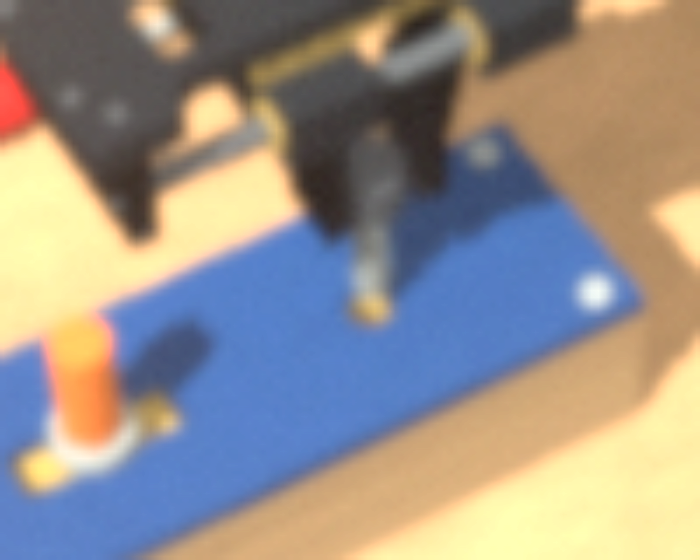

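The bolt tip is at (370,295), just above the hole at (370,307), and looks aligned.

Request:
jog_arm:
  deltas:
    - [0,0,0,0,0,-0.04,0]
    - [0,0,0,0,0,-0.04,0]
    - [0,0,0,0,0,-0.04,0]
    - [0,0,0,0,0,-0.04,0]
    - [0,0,0,0,0,-0.04,0]
    - [0,0,0,0,0,-0.04,0]
    - [0,0,0,0,0,0,0]

```text
t: 23.95
tcp_pos: [0.5651, 0.0459, 0.1013]
tcp_rot: [0.999, -0.04, -0.0, -0.0]
contact_force: [0.0, -0.2, -0.5]
opening: 0.021
gripper_force: 30.0
```

Request:
jog_arm:
  deltas:
    - [0,0,0,0,0,-0.04,0]
    - [0,0,0,0,0,-0.04,0]
    - [0,0,0,0,0,-0.04,0]
    - [0,0,0,0,0,0,0]

```text
t: 24.28
tcp_pos: [0.5652, 0.0459, 0.0983]
tcp_rot: [0.999, -0.04, -0.0, -0.0]
contact_force: [0.1, -1.0, -0.9]
opening: 0.0206
gripper_force: 30.0
```

Request:
jog_arm:
  deltas:
    - [0,0,0,0,0,-0.04,0]
    - [0,0,0,0,0,-0.04,0]
    - [0,0,0,0,0,-0.04,0]
    - [0,0,0,0,0,-0.04,0]
    - [0,0,0,0,0,-0.04,0]
    - [0,0,0,0,0,0,0]

```text
t: 24.78
tcp_pos: [0.5652, 0.0459, 0.0933]
tcp_rot: [0.999, -0.04, -0.0, 0.0]
contact_force: [0.7, -0.1, -0.4]
opening: 0.0209
gripper_force: 30.0
```

Request:
jog_arm:
  deltas:
    - [0,0,0,0,0,-0.04,0]
    - [0,0,0,0,0,-0.04,0]
    - [0,0,0,0,0,-0.04,0]
    - [0,0,0,0,0,-0.04,0]
    - [0,0,0,0,0,-0.04,0]
    - [0,0,0,0,0,-0.04,0]
    - [0,0,0,0,0,0,0]

```text
t: 25.37
tcp_pos: [0.5652, 0.0459, 0.0873]
tcp_rot: [0.999, -0.04, -0.0, 0.0]
contact_force: [0.0, -0.8, -0.5]
opening: 0.021
gripper_force: 30.0
```

Request:
jog_arm:
  deltas:
    - [0,0,0,0,0,-0.05,0]
    - [0,0,0,0,0,-0.05,0]
    - [0,0,0,0,0,-0.05,0]
    - [0,0,0,0,0,-0.05,0]
    - [0,0,0,0,0,-0.05,0]
    - [0,0,0,0,0,-0.05,0]
    - [0,0,0,0,0,0,0]

```text
t: 25.95
tcp_pos: [0.5652, 0.0459, 0.0797]
tcp_rot: [0.999, -0.04, -0.0, -0.0]
contact_force: [-0.3, -0.6, -0.4]
opening: 0.0212
gripper_force: 30.0
```

Request:
jog_arm:
  deltas:
    - [0,0,0,0,0,-0.05,0]
    - [0,0,0,0,0,-0.05,0]
    - [0,0,0,0,0,-0.05,0]
    - [0,0,0,0,0,-0.05,0]
    - [0,0,0,0,0,-0.05,0]
    - [0,0,0,0,0,-0.05,0]
    - [0,0,0,0,0,0,0]

```text
t: 26.53
tcp_pos: [0.5652, 0.0459, 0.0722]
tcp_rot: [0.999, -0.04, -0.0, -0.0]
contact_force: [1.1, -0.9, -1.3]
opening: 0.0208
gripper_force: 30.0
```

Request:
jog_arm:
  deltas:
    - [0,0,0,0,0,-0.05,0]
    - [0,0,0,0,0,-0.05,0]
    - [0,0,0,0,0,-0.05,0]
    - [0,0,0,0,0,-0.04,0]
    - [0,0,0,0,0,-0.04,0]
    - [0,0,0,0,0,-0.03,0]
    - [0,0,0,0,0,-0.03,0]
    - [0,0,0,0,0,-0.02,0]
    - [0,0,0,0,0,0,0]

```text
t: 27.28
tcp_pos: [0.5653, 0.0459, 0.0647]
tcp_rot: [0.999, -0.04, -0.0, -0.0]
contact_force: [0.9, -0.7, -1.2]
opening: 0.0208
gripper_force: 30.0
```

Request:
jog_arm:
  deltas:
    - [0,0,0,0,0,-0.03,0]
    - [0,0,0,0,0,-0.03,0]
    - [0,0,0,0,0,-0.02,0]
    - [0,0,0,0,0,0,0]

```text
t: 27.62
tcp_pos: [0.5653, 0.0459, 0.0627]
tcp_rot: [0.999, -0.04, -0.0, -0.0]
contact_force: [-0.0, -0.6, -0.2]
opening: 0.0209
gripper_force: 30.0
```

Request:
jog_arm:
  deltas:
    - [0,0,0,0,0,-0.02,0]
    - [0,0,0,0,0,-0.02,0]
    - [0,0,0,0,0,-0.02,0]
    - [0,0,0,0,0,0,0]

```text
t: 27.95
tcp_pos: [0.5654, 0.0459, 0.0613]
tcp_rot: [0.999, -0.04, 0.0, -0.0]
contact_force: [-0.1, -0.9, -0.6]
opening: 0.0213
gripper_force: 30.0
```

Request:
jog_arm:
  deltas:
    - [0,0,0,0,0,-0.02,0]
    - [0,0,0,0,0,0,0]

```text
t: 28.12
tcp_pos: [0.5654, 0.0459, 0.0613]
tcp_rot: [0.999, -0.04, 0.0, 0.0]
contact_force: [-1.4, -1.1, 5.0]
opening: 0.0207
gripper_force: 30.0
```

Request:
jog_arm:
  deltas:
    - [0,0,0,0,0,-0.02,0]
    - [0,0,0,0,0,0,0]
    - [0,0,0,0,0,0.02,0]
    - [0,0,0,0,0,0,0.3]
    - [0,0,0,0,0,0,0.5]
    - [0,0,0,0,0,0,0.7]
    - [0,0,0,0,0,0,0.7]
    - [0,0,0,0,0,0,0.7]
    - [0,0,0,0,0,0,0.7]
    - [0,0,0,0,0,0,0.7]

```text
t: 28.95
tcp_pos: [0.5653, 0.046, 0.0607]
tcp_rot: [0.999, -0.04, -0.0, -0.0]
contact_force: [0.8, 0.5, -0.1]
opening: 0.057
gripper_force: 0.0
```

Request:
jog_arm:
  deltas:
    - [0,0,0,0,0,0.1,0.7]
    - [0,0,0,0,0,0.3,0.7]
    - [0,0,0,0,0,0.6,0.7]
    - [0,0,0,0,0,0.8,0.7]
    - [0,0,0,0,0,0.8,0.7]
    - [0,0,0,0,0,0.8,0.7]
    - [0,0,0,0,0,0.8,0.7]
    - [0,0,0,0,0,0.8,0.7]
    - [0,0,0,0,0,0.5,0.7]
    - [0,0,0,0,0,0.2,0.7]
    - [0,0,0,0,0,0,0.7]
    - [0,0,0,0,0,0,0.7]

```text
t: 29.95
tcp_pos: [0.565, 0.0458, 0.2026]
tcp_rot: [0.999, -0.04, -0.0, 0.0]
contact_force: [0.4, -0.7, 0.3]
opening: 0.0608
gripper_force: 0.0
```

Run:
```python
from h import *
d=snap('scene','pics/s6.png')
B=cv2.resize(d['frame'][150:250,180:310,::-1],None,fx=6,fy=6)
cv2.imwrite('pics/v6.png',np.clip(B.astype(float)*1.7,0,255).astype(np.uint8))
```

```text
(no output)
```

View pics/v6.png

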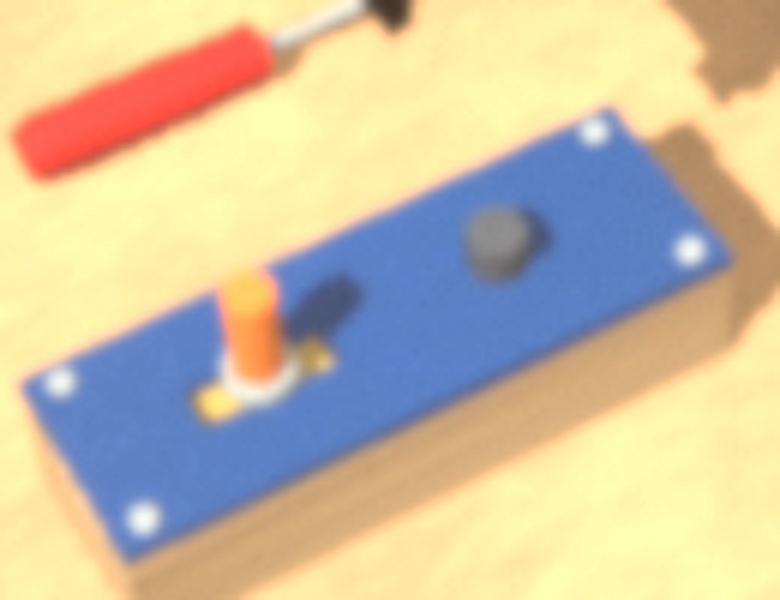

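The pin (255,350) and the bolt head (498,245) both sit flat on the plate, and the gripper is clear of them.

```bash
python3 -c "
from bench import ticket
print(ticket.close_job())"
```

```text
the job is handed in; nothing more can be done
None
```

The job is handed in at about 30 s, with no verdict shown: the strip is drawn to the middle, the pin is home in the slot, the bolt was then put home in its hole, and no force reading on either went above about 12 N.

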